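Sort the magnet shelf's odds and ends into their trays

ROBOT

A 7-joint arm with a two-finger parallel gripper is mounted at the origin on the work surface. World frame = base frame: x ahead of the robot, y to its left, z up, the work surface at z = 0. Lengths are in m, angles in rad, forces in N, time in s.
With the tool pointing down it reaches from about 0.425 to 0.925 m from the base axis. Payload 6.8 kg.
Tool frame: the origin (TCP) lies midway between the tips of the shut fingers; the grasp point (between the pads) lies 19 mm behind it; z points along the fingers, y is the line along which they close (so a half turn about z gives the same grasp; the last joint's range is limited). The gripper opens to 85 mm and grips with 20 to 120 N. Pads are 22 mm wide; open, the fingers measure 114 mm over their backs; the gripper's body (76 mm by 85 mm) begins 54 mm behind the grasp point. The pads swing forward as they close: fully open they stand 13 mm farther back than shut.
Start: joints at [1.102, 0.477, 0.022, 1.555, -0.011, 1.109, -0.083], TCP at [0.238, -0.632, 0.231] pointing down, gripper open.
Joint ranges: [-2.96, 2.96], [-0.34, 2.1], [-1.41, 1.46], [0.24, 2.44], [-1.37, 4.51], [0.17, 1.92], [-2.96, 2.96]. Speed limits (rad/s): [2.39, 2.39, 3.14, 3.14, 3.14, 3.14, 3.14].

INTERFACE

Orientations are given as a rotation vector (axis times angle).
In Python, from bench import r gives the robot as it stands. The module is installed in compiled form; this text tells all that it offers.
- The arm moves only by the tool apply_moves, never from a script. Its argument "rows" is a list of rows, each a list of 6 numbers: the shift along the tool's x, y, z scaled (see below), then the turn, a rotation vector about the tool's x, y, z scaled (see below). A call has 1 to 5 rows; each row is the pose to reach, as a shift and turn from the pose commanded when the call began, along the tool's axes at that moment; what a row does not reach only later rows make up. The controller multiplies each number of a shift by 0.25 m and each number of a turn by 90 degrees. A row lasts 1/8 s, in which the tool goes at most 62.5 mm and 10.7 degrees, less where a joint would pass 70% of its speed; a pose out of reach is approached as far as the arm can. A call with a number of a shift or a turn outside -1 to 1 is refused whole. A call with a gripper value outside its range is refused whole. "claw" is the opening, from 0 (shut) to 1 (fully open), set as the call begins (left out, the last holds). The fingers move at their own pace and stop on an object; "newtons" is the grip in N (left out, the last holds). Time passes only in rows, so rows that repeat a pose let the fingers close. It gives the time, the measured TCP pose, the force, the opening and the grip force at its end, in the units of the state.
- r.get_obs(): the state, without advancing time (a new reading comes with each control period).
- r.grab_frame(name): name is "side" or "top" or "wrist"; returns a dict with "pixels" (384x512x3 uint8, red, green, blue), "intrinsics" (3x3 intrinsics, pixels), "eye" and "attitude" of the camera in the world. Camera axes: x right, y up, looking along -z (the intrinsics and any distortion apply to the point x, -y, -z); pixel columns grow to the right and rows downward; lengths in m; the calibration is good to about 2 mm. A picture is of the moment at which its call begins. There is no depth.
- r.hand_in(): hands the job in; it is judged then, once.
Trained networks look in a picture, given as the dict that the camera call returned (one of the last four; its "shot" number tells which), for a name from the list of things; names that differ only in an ending like _2 or _b are one class to them, and where a whole thing is asked for, a point or a joint stands for the part that bears it (a point fixed in the world has none). Each returns a list of dicts, best first, with "conf" (0 to 1); they miss things now and then, are a little off and sometimes report something else, mostly with a low value. They report only what shows in the picture. A call takes as long as a camera call.
- r.search_frame(picture, thing): "rect" ([left, top, width, height] in pixels, round what is visible of it).
- r.outline_of(picture, thing): "pixels" (384x512 bool, what is visible of it) and "rect" ([left, top, width, height] in pixels, round what is visible of it).
- r.landmark_of(picture, thing): "point" ([column, row] in pixels: a listed point, or the origin of a listed thing).
The state is a dict: "clock": time; "joints": joint angles; "qvel": joint speeds; "tau": joint torques, N m; "tcp_pos": TCP position; "orientation": TCP orientation; "contact_force": force on the tool from outside, world axes, zero at the start; "moment": the same for the moment, N m; "grip_width": finger opening in m; "gripper_force": force on a finger pad.
Only numpy, scipy, OpenCV 4.12 (cv2) and the standard library are available. Lean on these libraries where they do the work, as an engineer would, in place of code of your own. Each camera call takes 0.05 s, during which the arm holds its last target. There are 200 camera calls.

TASK

Sort the five odds and ends on the birch board: both silver magnets go in the blue tray, both lime green clips in the white tray and the wooden honey dipper in the dark wooden tray. Each must end up lying flat on its tray's floor, wholly inside the rim, with nothing on top of anything else, magnets and clips the same way up as they are now. Leave the frosted jar and the little blue bowl where they stand.

Things in the scene. Friction and masses are not known exactly. Their poses are not given: they have to be found in the camera images.
- magnet_large: Solid round silver magnet, a disc standing flat on the birch board (board top at z = 8 mm), 30 mm diameter, 20 mm tall, about 100 g; it does not pull on anything here. Origin: centre of its underside, z up. The larger of the two magnets.
- magnet_small: Solid round silver magnet, a disc standing flat on the birch board (board top at z = 8 mm), 23 mm diameter, 20 mm tall, about 60 g; it does not pull on anything here. Origin: centre of its underside, z up. The smaller of the two magnets.
- clip_large: Lime green plastic bag clip, two bars side by side with a steel coil between, lying flat on the birch board (board top at z = 8 mm), 66 mm long (x axis), about 20 mm across its middle (y axis), 18 mm tall; rigid, it does not open when gripped. Origin: centre of its underside, z up. The longer of the two clips.
- clip_small: Lime green plastic bag clip, two bars side by side with a steel coil between, lying flat on the birch board (board top at z = 8 mm), 46 mm long (x axis), about 20 mm across its middle (y axis), 18 mm tall; rigid, it does not open when gripped. Origin: centre of its underside, z up. The shorter of the two clips.
- dipper: Wooden honey dipper lying level on the birch board (board top at z = 8 mm), 120 mm long, about 30 g. Origin: on its axis at mid length, so 14 mm above what it lies on; x axis along it towards the grooved head. The head (x = 27 to 60 mm) and the end knob (x = -60 to -50 mm) are eight-sided, 28 mm across flats, so it does not roll; the shaft between is 10 mm in diameter. It balances at about x = 14 mm.
- magnet_tray: Blue tray for the magnets, inside 64 mm (x) by 108 mm (y): room for both side by side along y. The tray is fixed to the board; rim 8 mm above the board, floor 3 mm thick, walls 4 mm thick. Origin: centre of its underside, on the board (z = 8 mm); its y axis is its long side, z up.
- clip_tray: White tray for the clips, inside 90 mm (x) by 124 mm (y): both fit lying across it, along x, one beside the other. The tray is fixed to the board; rim 8 mm above the board, floor 3 mm thick, walls 4 mm thick. Origin: centre of its underside, on the board (z = 8 mm); its y axis is its long side, z up.
- dipper_tray: Dark wooden tray for the honey dipper, inside 68 mm (x) by 148 mm (y): the dipper lies along y, either way round. The tray is fixed to the board; rim 8 mm above the board, floor 3 mm thick, walls 4 mm thick. Origin: centre of its underside, on the board (z = 8 mm); its y axis is its long side, z up.
- jar: Bystander: frosted glass jar with a closed steel flip-top lid, 60 mm diameter, 60 mm tall, loose on the board. Origin: centre of its underside.
- bowl: Bystander: small blue ceramic bowl, 72 mm diameter, 40 mm tall, loose on the board. Origin: centre of its underside.

How it is judged:
At the end, for the whole second after the job is handed in: Magnets flat on the blue tray's floor, clips on the white tray's (centre inside the rim, within 2 mm of the floor, tilt under 0.06 rad); dipper level (0.035 rad) on the dark tray's floor, its middle within 24 mm across and 16.5 mm along of the centre; all at rest; jar and bowl within 20 mm (x of magnet_large in the frame of magnet_tray between -0.032 and 0.032 m and y of magnet_large in the frame of magnet_tray between -0.054 and 0.054 m and z of magnet_large in the frame of magnet_tray between 0.001 and 0.0055 m and angle between each of magnet_large, magnet_small, clip_large, clip_small's own z axis and vertical below 0.06 rad and linear speed of each of magnet_large, magnet_small, clip_large, clip_small, dipper below 0.02 m/s and angular speed of each of magnet_large, magnet_small, clip_large, clip_small, dipper below 0.2 rad/s and x of magnet_small in the frame of magnet_tray between -0.032 and 0.032 m and y of magnet_small in the frame of magnet_tray between -0.054 and 0.054 m and z of magnet_small in the frame of magnet_tray between 0.001 and 0.0055 m and x of clip_large in the frame of clip_tray between -0.045 and 0.045 m and y of clip_large in the frame of clip_tray between -0.062 and 0.062 m and z of clip_large in the frame of clip_tray between 0.001 and 0.0055 m and x of clip_small in the frame of clip_tray between -0.045 and 0.045 m and y of clip_small in the frame of clip_tray between -0.062 and 0.062 m and z of clip_small in the frame of clip_tray between 0.001 and 0.0055 m and x of dipper in the frame of dipper_tray between -0.024 and 0.024 m and y of dipper in the frame of dipper_tray between -0.0165 and 0.0165 m and z of dipper in the frame of dipper_tray between 0.015 and 0.0198 m and angle between dipper's own x axis and vertical between 1.535 and 1.607 rad and distance of each of jar, bowl from where it was at the start of the episode below 0.02 m); the robot touches nothing.
It fails at once if the jar or the bowl is shifted by more than 20 mm or tipped by more than 0.3 rad (distance of any of jar, bowl from where it was at the start of the episode above 0.02 m or angle between any of jar, bowl's own z axis and vertical above 0.3 rad).
It also fails if it takes over 120 s, if anything falls off the work surface, if the arm or the gripper's body presses on something with over 40 N, if the wrist force passes 120 N, or if a joint passes its speed limit or range.

## Working session

There is one attempt and no reset: what is moved stays moved. The work goes in short steps, Python scripts to look and compute and a tool call to move; the robot and the scene stay as the last step left them, time stands still between calls to the robot, and variables do not carry over. Pictures are saved under pics/ and viewed, at most 14 in all, crops included, and the job is handed in when it is done.

Besides the shell and the picture viewer there is one more tool, called after ">>>" as name(argument=value, ...), one argument or row to a line, values as JSON. apply_moves: Moves the arm, as the interface text tells. Its arguments: {"type":"object","properties":{"rows":{"type":"array","items":{"type":"array","items":{"type":"number"}}},"claw":{"type":"number"},"newtons":{"type":"number"}},"required":["rows"]}

```bash
mkdir -p pics; ls
cat > h.py <<'E'
import numpy as np, cv2
from scipy.spatial.transform import Rotation as R
from bench import r
def rot(a):
    a=np.array(a,float)
    return a if a.shape==(3,3) else (R.from_rotvec(a).as_matrix() if a.size==3 else R.from_quat(a).as_matrix())
def px2w(f,p,z):
    K=f["intrinsics"];d=np.linalg.inv(K)@[p[0],p[1],1]; d=rot(f["attitude"])@(d*[1,-1,-1])
    e=np.array(f["eye"]);return e+d*(z-e[2])/d[2]
def w2px(f,P):
    c=rot(f["attitude"]).T@(np.array(P)-f["eye"]);c=c*[1,-1,-1];u=np.array(f["intrinsics"])@c;return u[:2]/u[2]
E
python3 - <<'E'
from h import *
o=r.get_obs();print({k:np.round(v,3) for k,v in o.items()})
ims=[]
for n in ["top","side"]:
    f=r.grab_frame(n);ims.append(f["pixels"])
    print(n,f.keys(),np.round(f["eye"],3),np.round(f["attitude"],3),f["intrinsics"])
    for t in "magnet_large magnet_small clip_large clip_small dipper magnet_tray clip_tray dipper_tray jar bowl".split():
        for q in r.landmark_of(f,t)[:2]:
            print(t,np.round(q["point"],1),round(q["conf"],2),np.round(px2w(f,q["point"],.022 if t=='dipper' else .008),3))
    cv2.imwrite(f"pics/{n}0.png",cv2.resize(f["pixels"][...,::-1],(800,600)))
E
```

```text
pics
{'clock': np.float64(0.0), 'joints': array([ 1.102,  0.478,  0.022,  1.556, -0.012,  1.109, -0.083]), 'qvel': array([ 0.001, -0.001,  0.   ,  0.   ,  0.   ,  0.002, -0.001]), 'tau': array([ 1.0000e-03, -5.9644e+01,  1.6080e+00, -2.8120e+01,  1.2000e-02,
        9.0000e-03,  0.0000e+00]), 'tcp_pos': array([ 0.238, -0.631,  0.23 ]), 'orientation': array([-3.089e+00, -5.630e-01,  1.000e-03]), 'contact_force': array([-0.555, -0.763,  0.127]), 'moment': array([-0.011,  0.03 ,  0.001]), 'gripper_force': np.float64(0.0), 'grip_width': np.float64(0.085)}
top dict_keys(['pixels', 'intrinsics', 'eye', 'attitude', 'shot']) [0.348 0.008 1.014] [ 0.164 -0.177 -1.687] [[368.24292783   0.         253.81386409]
 [  0.         368.24292783 195.42997302]
 [  0.           0.           1.        ]]
magnet_large [208.5 219.8] 0.65 [0.512 0.118 0.008]
magnet_small [332.7 230.8] 0.54 [ 0.44  -0.216  0.008]
clip_large [252.6 237. ] 0.73 [0.45  0.004 0.008]
clip_small [295.9 216.5] 0.52 [ 0.491 -0.122  0.008]
clip_small [252.9 236.9] 0.42 [0.45  0.003 0.008]
magnet_tray [244.7 164.9] 0.63 [0.656 0.001 0
[... 392 characters left out ...]
4026178]
 [  0.         370.69144382 190.05017014]
 [  0.           0.           1.        ]]
magnet_large [235.1 172. ] 0.51 [0.503 0.131 0.008]
magnet_small [211.9 265.8] 0.56 [ 0.441 -0.212  0.008]
clip_large [214.8 203.5] 0.74 [ 0.447 -0.009  0.008]
clip_large [241.2 129.3] 0.61 [0.536 0.397 0.008]
clip_small [231.3 234.3] 0.68 [ 0.482 -0.123  0.008]
dipper [209.8 150.3] 0.75 [0.434 0.232 0.022]
magnet_tray [298.6 197.8] 0.95 [ 0.653 -0.     0.008]
magnet_tray [242.6 128.4] 0.37 [0.541 0.404 0.008]
clip_tray [314.8 255.1] 0.73 [ 0.649 -0.199  0.008]
dipper_tray [280.6 162.3] 0.89 [0.635 0.174 0.008]
jar [242.9 129.6] 0.62 [0.542 0.394 0.008]
bowl [289.6 354.4] 0.82 [ 0.561 -0.408  0.008]
```

View pics/top0.png

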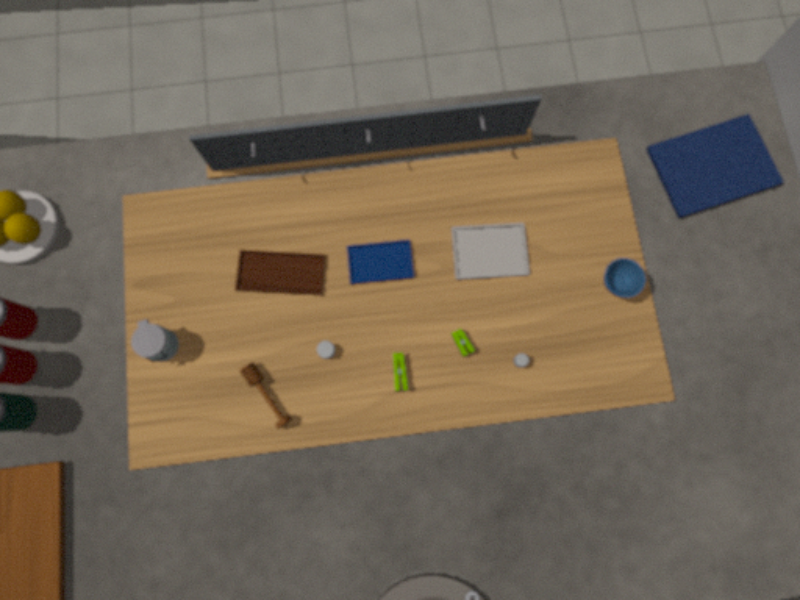

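View pics/side0.png

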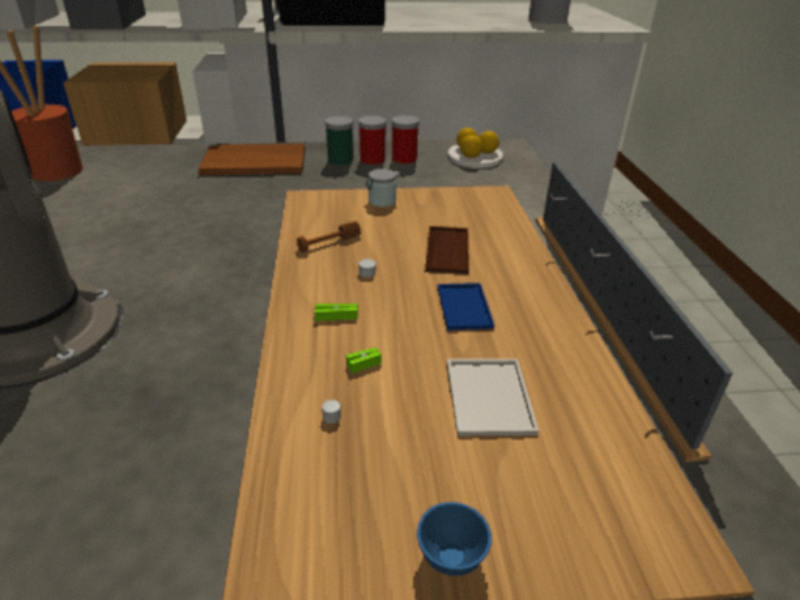

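The top view (512-wide pixels) shows the trays in a row: dark (180,175), blue (243,167), white (313,160). In front of them are the dipper (170,253), large magnet (209,224), long clip (256,238), short clip (297,219) and small magnet (334,231). The jar (99,218) and bowl (400,178) are out at the ends. The side view agrees, and the arm hides nothing. Next I'll fit silhouettes of the known shapes in both views.

```bash
cat > fit.py <<'E'
from h import *
from scipy.optimize import minimize
def box(x0,x1,y,z0,z1): return np.array([[a,b,c] for a in (x0,x1) for b in (-y,y) for c in (z0,z1)])
def cyl(rad,h): t=np.linspace(0,2*np.pi,24,endpoint=False); return np.array([[rad*np.cos(a),rad*np.sin(a),z] for a in t for z in (0,h)])
def xc(x0,x1,rad,n=8):
    t=np.linspace(0,2*np.pi,n,endpoint=False)+np.pi/n; q=rad/np.cos(np.pi/n)
    return np.array([[x,q*np.cos(a),.014+q*np.sin(a)] for a in t for x in (x0,x1)])
M=dict(magnet_large=[cyl(.015,.02)],magnet_small=[cyl(.0115,.02)],clip_large=[box(-.033,.033,.010,0,.018)],clip_small=[box(-.023,.023,.010,0,.018)],
 dipper=[xc(.027,.060,.014),xc(-.06,-.05,.014),xc(-.05,.027,.005)],
 magnet_tray=[box(-.036,.036,.058,0,.008)],clip_tray=[box(-.049,.049,.066,0,.008)],dipper_tray=[box(-.038,.038,.078,0,.008)],
 jar=[cyl(.03,.06)],bowl=[cyl(.036,.04)])
def ren(f,parts,p,z0,S=4):
    im=np.zeros((384*S,512*S),np.uint8);c,s=np.cos(p[2]),np.sin(p[2])
    for m in parts:
        W=np.c_[m[:,0]*c-m[:,1]*s+p[0],m[:,0]*s+m[:,1]*c+p[1],m[:,2]+z0]
        q=np.array([w2px(f,w) for w in W]);h=cv2.convexHull(((q+.5)*S).astype(np.float32))
        cv2.fillConvexPoly(im,np.round(h*16).astype(np.int32),1,shift=4)
    return im.reshape(384,S,512,S).mean((1,3))
def fit(t,views,p0,z0=.008,yaws=None):
    def cost(p): return sum(1-np.minimum(a,k).sum()/np.maximum(a,k).sum() for f,k in views for a in [ren(f,M[t],p,z0)])
    best=None
    for y in (yaws if yaws is not None else [p0[2]]):
        s=np.array([p0[0],p0[1],y])
        o=minimize(cost,s,method="Nelder-Mead",options=dict(initial_simplex=[s,s+[.01,0,0],s+[0,.01,0],s+[0,0,.3]],xatol=2e-4,fatol=1e-3,maxiter=90))
        if best is None or o.fun<best.fun: best=o
    return best.x,best.fun
E
cat > run1.py <<'E'
from fit import *
import json
P0=dict(magnet_large=(.512,.118),magnet_small=(.44,-.214),clip_large=(.449,-.003),clip_small=(.489,-.122),dipper=(.434,.232),magnet_tray=(.655,0),clip_tray=(.648,-.19),dipper_tray=(.645,.18))
fs=[r.grab_frame(n) for n in ("top","side")];res={}
for t,p in P0.items():
    vs=[]
    for f in fs:
        L=[q for q in r.outline_of(f,t)[:3]]
        L=[q for q in L if np.linalg.norm(px2w(f,np.argwhere(q["pixels"]).mean(0)[::-1],.015)[:2]-p)<.05]
        if L: vs.append((f,L[0]["pixels"].astype(float)))
    if not vs: print(t,"none");continue
    yaws=[0] if 'magnet_l' in t or 'magnet_s' in t or 'tray' in t else np.arange(8 if t=='dipper' else 4)*np.pi/4
    out=[fit(t,v,(*p,0),yaws=yaws) for v in ([vs] if len(vs)<2 else [vs,vs[:1],vs[1:]])]
    for x,c in out: print(t,np.round(x,4),round(c,3))
    res[t]=list(map(float,out[0][0]))
json.dump(res,open("poses.json","w"))
E
time python3 run1.py
```

```text
magnet_large [0.5004 0.1191 0.5085] 0.113
magnet_small [ 0.4401 -0.2148  0.1473] 0.558
magnet_small [ 0.4403 -0.2138  0.0169] 0.35
magnet_small [ 0.4402 -0.2158  0.12  ] 0.203
clip_large [ 4.4690e-01 -3.0000e-03  3.1155e+00] 0.329
clip_large [ 0.4468 -0.0024 -0.0326] 0.209
clip_large [ 0.4469 -0.0056 -0.034 ] 0.081
clip_small [ 0.4835 -0.1193  0.379 ] 0.091
dipper [0.4348 0.2285 0.4982] 0.223
dipper [0.4349 0.2289 0.5033] 0.114
dipper [0.4341 0.2277 0.4898] 0.102
magnet_tray [ 0.6491  0.0073 -0.0302] 0.104
magnet_tray [ 0.6494  0.0085 -0.0204] 0.034
magnet_tray [ 0.6488  0.0053 -0.0188] 0.053
clip_tray [ 0.6442 -0.1938 -0.068 ] 0.071
clip_tray [ 0.6445 -0.1928 -0.0639] 0.038
clip_tray [ 0.6439 -0.1943 -0.0661] 0.027
dipper_tray [ 0.6516  0.1882 -0.18  ] 0.113
dipper_tray [ 0.6527  0.1887 -0.1736] 0.047
dipper_tray [ 0.6505  0.1862 -0.1681] 0.051
real	1m52.593s
user	1m44.198s
sys	0m5.377s
```

```bash
cat > plan.py <<'E'
# python3 plan.py x y z heading(mod pi) [exact]: shift/turn to target in tool axes, scaled
import sys; from h import *
def plan(x,y,z,hd,quiet=False):
    o=r.get_obs();A=rot(o["orientation"]);p=o["tcp_pos"]
    h0=np.arctan2(A[1,0],A[0,0]);d=(hd-h0+np.pi/2)%np.pi-np.pi/2
    h=h0+d;B=np.array([[np.cos(h),np.sin(h),0],[np.sin(h),-np.cos(h),0],[0,0,-1]]).T
    B=np.c_[[np.cos(h),np.sin(h),0],[np.sin(h),-np.cos(h),0],[0,0,-1]]
    s=A.T@(np.array([x,y,z])-p)/.25; t=R.from_matrix(A.T@B).as_rotvec()/(np.pi/2)
    print("shift",np.round(s,3),"turn",np.round(t,3),"rows>=",round(np.linalg.norm(s)*.25/.0625,1),round(np.linalg.norm(t)*90/10.7,1),"heading",round(h,3),"t",round(float(o["clock"]),2))
if __name__=="__main__": plan(*map(float,sys.argv[1:5]))
E
python3 plan.py .440 -.2148 .10 0
```

```text
shift [ 1.343 -1.275  0.525] turn [-0.   -0.    0.23] rows>= 7.7 1.9 heading -0.0 t 2.0
```

>>> apply_moves(
  rows=[
    [0.15, -0.14, 0.0, 0, 0, 0.05],
    [0.3, -0.28, 0.1, 0, 0, 0.1],
    [0.45, -0.42, 0.15, 0, 0, 0.15],
    [0.6, -0.56, 0.2, 0, 0, 0.2],
    [0.75, -0.71, 0.25, 0, 0, 0.23],
  ],
  claw=0.6,
  newtons=60,
)

```text
clock: 2.62
tcp_pos: [0.3519, -0.3979, 0.1687]
orientation: [3.141, -0.004, 0.001]
contact_force: [0.3, -0.2, 0.9]
grip_width: 0.0513
gripper_force: 0.0
```

```bash
python3 plan.py .440 -.2148 .10 0
```

```text
shift [ 0.35  -0.734  0.275] turn [ 0.    -0.    -0.002] rows>= 3.4 0.0 heading 0.0 t 2.62
```

>>> apply_moves(
  rows=[
    [0.09, -0.19, 0.07, 0, 0, 0],
    [0.18, -0.38, 0.14, 0, 0, 0],
    [0.27, -0.57, 0.21, 0, 0, 0],
    [0.35, -0.73, 0.275, 0, 0, 0],
    [0.35, -0.734, 0.275, 0, 0, 0],
  ],
)

```text
clock: 3.25
tcp_pos: [0.4399, -0.2119, 0.0992]
orientation: [-3.14, -0.01, 0.001]
contact_force: [-0.3, -0.7, 0.6]
grip_width: 0.0513
gripper_force: 0.0
```

```bash
python3 - <<'E'
from h import *
f=r.grab_frame("wrist");cv2.imwrite("pics/w1.png",f["pixels"][...,::-1])
print(np.round(f["eye"],3))
for q in r.outline_of(f,"magnet_small")[:2]:
    c=np.argwhere(q["pixels"]).mean(0)[::-1];print(q["conf"],q["rect"],np.round(px2w(f,c,.018),4),np.round(px2w(f,c,.028),4))
E
python3 plan.py .440 -.2148 .011 0
```

```text
[ 0.518 -0.212  0.241]
0.81 [245.2, 183.3, 24.7, 28.8] [ 0.4412 -0.215   0.018 ] [ 0.4447 -0.2149  0.028 ]
shift [ 0.005 -0.004  0.357] turn [0. 0. 0.] rows>= 1.4 0.0 heading -0.0 t 3.35
```

View pics/w1.png

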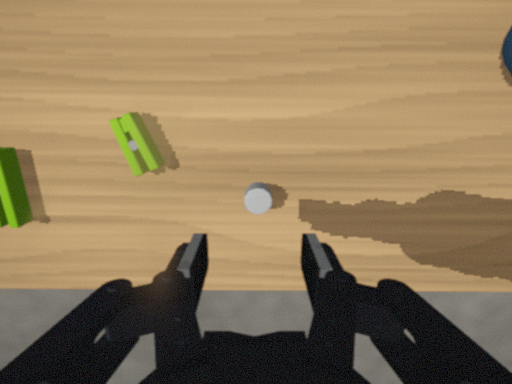

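The wrist picture shows the small magnet at (257,198), midway between the fingers, which agrees with the fit. The short clip is clear of the gripper at (137,143), so I'll descend.

>>> apply_moves(
  rows=[
    [0.005, -0.004, 0.12, 0, 0, 0],
    [0.005, -0.004, 0.24, 0, 0, 0],
    [0.005, -0.004, 0.33, 0, 0, 0],
    [0.005, -0.004, 0.353, 0, 0, 0],
    [0.005, -0.004, 0.353, 0, 0, 0],
  ],
)

```text
clock: 3.98
tcp_pos: [0.4398, -0.216, 0.0122]
orientation: [3.141, -0.003, 0.0]
contact_force: [0.3, -0.6, 0.0]
grip_width: 0.0513
gripper_force: 0.0
```

>>> apply_moves(
  rows=[
    [0, 0, 0, 0, 0, 0],
    [0, 0, 0, 0, 0, 0],
    [0, 0, 0, 0, 0, 0],
    [0, 0, 0, 0, 0, 0],
  ],
  claw=0,
)

```text
clock: 4.47
tcp_pos: [0.4405, -0.2153, 0.013]
orientation: [3.141, -0.001, 0.002]
contact_force: [-1.3, -0.4, 6.9]
grip_width: 0.0205
gripper_force: 58.4
```

>>> apply_moves(
  rows=[
    [0, 0, -0.04, 0, 0, 0],
    [0, 0, -0.15, 0, 0, 0],
    [0, 0, -0.27, 0, 0, 0],
    [0, 0, -0.27, 0, 0, 0],
  ],
)

```text
clock: 4.97
tcp_pos: [0.4417, -0.2155, 0.0819]
orientation: [3.14, -0.001, 0.008]
contact_force: [1.0, 0.5, -2.1]
grip_width: 0.0205
gripper_force: 58.9
```

```bash
python3 plan.py .650 -.019 .08 -.02
```

```text
shift [ 0.833 -0.787  0.01 ] turn [ 0.001 -0.003  0.012] rows>= 4.6 0.1 heading -0.02 t 4.97
```

Run:
```python
from h import *
a=[r.grab_frame(n) for n in("wrist","side")]
f=a[1];u=w2px(f,[.44,-.215,.09]).astype(int);print(u)
s=cv2.resize(f["pixels"][u[1]-50:u[1]+50,u[0]-70:u[0]+70],None,fx=384/100,fy=384/100,interpolation=2)
cv2.imwrite("pics/w2.png",cv2.resize(np.hstack([a[0]["pixels"][100:300,130:380],cv2.resize(s,(280,200))])[...,::-1],None,fx=1.5,fy=1.5))
```

```text
[209 235]
```

View pics/w2.png

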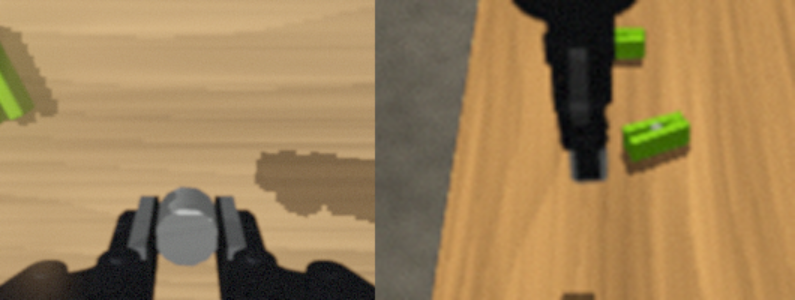

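The small magnet sits upright between the pads, with its round top at about (187,235) in the crop. Moving to the blue tray.

>>> apply_moves(
  rows=[
    [0.15, -0.14, 0, 0, 0, 0.01],
    [0.32, -0.3, 0, 0, 0, 0.01],
    [0.49, -0.46, 0.01, 0, 0, 0.01],
    [0.66, -0.63, 0.01, 0, 0, 0.01],
    [0.833, -0.787, 0.01, 0, 0, 0.01],
  ],
)

```text
clock: 5.7
tcp_pos: [0.6484, -0.0164, 0.0752]
orientation: [3.141, -0.024, -0.004]
contact_force: [0.1, -0.1, -0.3]
grip_width: 0.0204
gripper_force: 58.9
```

```bash
python3 plan.py .650 -.019 .018 -.02
```

```text
shift [0.007 0.01  0.229] turn [0.    0.002 0.003] rows>= 0.9 0.0 heading -0.02 t 5.7
```

>>> apply_moves(
  rows=[
    [0.003, 0.005, 0.07, 0, 0, 0],
    [0.003, 0.005, 0.14, 0, 0, 0],
    [0.003, 0.005, 0.2, 0, 0, 0],
    [0.003, 0.005, 0.22, 0, 0, 0],
    [0.003, 0.005, 0.22, 0, 0, 0],
  ],
)

```text
clock: 6.32
tcp_pos: [0.6485, -0.0201, 0.0215]
orientation: [3.141, -0.027, -0.001]
contact_force: [0.5, -0.3, -1.4]
grip_width: 0.0204
gripper_force: 58.9
```

```bash
python3 plan.py .650 -.019 .018 -.02
```

```text
shift [ 0.006 -0.005  0.014] turn [0.    0.    0.002] rows>= 0.1 0.0 heading -0.02 t 6.33
```

Lower by 3.5 mm, release, then lift.

>>> apply_moves(
  rows=[
    [0, 0, 0.008, 0, 0, 0],
    [0, 0, 0.016, 0, 0, 0],
    [0, 0, 0.016, 0, 0, 0],
  ],
)

```text
clock: 6.7
tcp_pos: [0.6491, -0.0194, 0.018]
orientation: [-3.141, 0.025, -0.0]
contact_force: [-1.0, 1.2, -0.8]
grip_width: 0.0205
gripper_force: 58.9
```

>>> apply_moves(
  rows=[
    [0, 0, 0, 0, 0, 0],
    [0, 0, 0, 0, 0, 0],
    [0, 0, 0, 0, 0, 0],
  ],
  claw=0.5,
)

```text
clock: 7.08
tcp_pos: [0.6491, -0.0195, 0.0179]
orientation: [3.141, -0.025, 0.0]
contact_force: [-0.0, 1.1, 0.7]
grip_width: 0.0426
gripper_force: 0.0
```

>>> apply_moves(
  rows=[
    [0, 0, -0.1, 0, 0, 0],
    [0, 0, -0.28, 0, 0, 0],
    [0, 0, -0.4, 0, 0, 0],
    [0, 0, -0.4, 0, 0, 0],
  ],
  claw=0.65,
)

```text
clock: 7.58
tcp_pos: [0.651, -0.0194, 0.1208]
orientation: [-3.141, 0.026, -0.009]
contact_force: [-0.1, -0.1, 0.0]
grip_width: 0.0555
gripper_force: 0.0
```

```bash
python3 - <<'E'
from h import *
f=r.grab_frame("wrist");cv2.imwrite("pics/w3.png",f["pixels"][...,::-1])
for t in("magnet_small","magnet_tray"):
  for q in r.outline_of(f,t)[:1]:
    c=np.argwhere(q["pixels"]).mean(0)[::-1];print(t,q["conf"],q["rect"],np.round(px2w(f,c,.016 if 'tray' in t else .021),4))
E
python3 plan.py .5015 .119 .10 0
```

```text
magnet_small 0.94 [243.5, 179.9, 21.3, 27.9] [ 0.6496 -0.0198  0.021 ]
magnet_tray 0.93 [159.1, 152.4, 133.2, 77.5] [0.6539 0.0077 0.016 ]
shift [-0.596 -0.544  0.068] turn [ 0.     0.001 -0.01 ] rows>= 3.2 0.1 heading 0.0 t 7.72
```

View pics/w3.png

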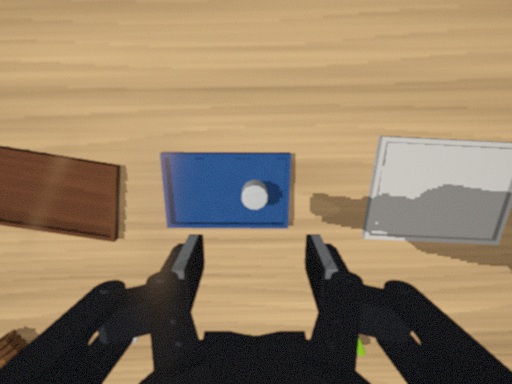

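The small magnet stands flat in the right half of the blue tray at (254,194). Next is the large magnet.

>>> apply_moves(
  rows=[
    [-0.14, -0.13, 0, 0, 0, 0],
    [-0.3, -0.27, 0.02, 0, 0, 0],
    [-0.45, -0.41, 0.04, 0, 0, 0],
    [-0.59, -0.54, 0.068, 0, 0, 0],
    [-0.596, -0.544, 0.068, 0, 0, 0],
  ],
)

```text
clock: 8.35
tcp_pos: [0.4982, 0.1216, 0.0991]
orientation: [3.141, -0.016, -0.008]
contact_force: [-0.2, -0.5, 0.5]
grip_width: 0.0556
gripper_force: 0.0
```

```bash
python3 - <<'E'
from h import *
f=r.grab_frame("wrist")
for t in("magnet_large",):
  for q in r.outline_of(f,t)[:2]:
    c=np.argwhere(q["pixels"]).mean(0)[::-1];print(t,q["conf"],q["rect"],np.round(px2w(f,c,.018),4),np.round(px2w(f,c,.028),4))
E
python3 plan.py .5015 .119 .012 0
```

```text
magnet_large 0.71 [241.6, 175.2, 36.0, 39.5] [0.5013 0.1183 0.018 ] [0.5047 0.1184 0.028 ]
shift [ 0.001 -0.     0.352] turn [ 0.     0.001 -0.01 ] rows>= 1.4 0.1 heading -0.0 t 8.45
```

>>> apply_moves(
  rows=[
    [0.005, 0.002, 0.12, 0, 0, -0.01],
    [0.005, 0.002, 0.24, 0, 0, -0.01],
    [0.005, 0.002, 0.33, 0, 0, -0.01],
    [0.005, 0.002, 0.35, 0, 0, -0.01],
    [0.005, 0.002, 0.352, 0, 0, -0.01],
  ],
)

```text
clock: 9.07
tcp_pos: [0.5041, 0.1177, 0.0128]
orientation: [3.141, -0.003, 0.0]
contact_force: [-0.4, 0.3, 0.1]
grip_width: 0.0554
gripper_force: 0.0
```

>>> apply_moves(
  rows=[
    [0, 0, 0, 0, 0, 0],
    [0, 0, 0, 0, 0, 0],
    [0, 0, 0, 0, 0, 0],
    [0, 0, 0, 0, 0, 0],
  ],
  claw=0,
)

```text
clock: 9.57
tcp_pos: [0.5043, 0.1184, 0.014]
orientation: [-3.141, 0.001, -0.003]
contact_force: [-0.9, -1.6, 6.5]
grip_width: 0.0271
gripper_force: 58.8
```

>>> apply_moves(
  rows=[
    [0, 0, -0.04, 0, 0, 0],
    [0, 0, -0.15, 0, 0, 0],
    [0, 0, -0.27, 0, 0, 0],
    [0, 0, -0.27, 0, 0, 0],
  ],
)

```text
clock: 10.07
tcp_pos: [0.5053, 0.119, 0.083]
orientation: [-3.14, 0.001, -0.008]
contact_force: [0.3, 0.1, -1.7]
grip_width: 0.0276
gripper_force: 59.4
```

```bash
python3 plan.py .650 .032 .08 -.02
```

```text
shift [0.579 0.348 0.014] turn [-0.001 -0.003  0.012] rows>= 2.7 0.1 heading -0.02 t 10.07
```

>>> apply_moves(
  rows=[
    [0.17, 0.1, 0, 0, 0, 0.01],
    [0.34, 0.2, 0, 0, 0, 0.01],
    [0.5, 0.3, 0.01, 0, 0, 0.01],
    [0.579, 0.348, 0.014, 0, 0, 0.01],
    [0.579, 0.348, 0.014, 0, 0, 0.01],
  ],
)

```text
clock: 10.7
tcp_pos: [0.6487, 0.0295, 0.0758]
orientation: [3.141, -0.03, -0.001]
contact_force: [-0.8, -0.4, -1.1]
grip_width: 0.0273
gripper_force: 59.4
```

>>> apply_moves(
  rows=[
    [0, 0, 0.07, 0, 0, 0],
    [0, 0, 0.14, 0, 0, 0],
    [0, 0, 0.2, 0, 0, 0],
    [0, 0, 0.21, 0, 0, 0],
    [0, 0, 0.21, 0, 0, 0],
  ],
)

```text
clock: 11.32
tcp_pos: [0.6481, 0.0315, 0.0241]
orientation: [3.141, -0.025, -0.0]
contact_force: [1.2, -0.6, -1.7]
grip_width: 0.0275
gripper_force: 59.4
```

```bash
python3 plan.py .650 .032 .0188 -.02
```

```text
shift [ 0.007 -0.002  0.021] turn [0.    0.    0.002] rows>= 0.1 0.0 heading -0.02 t 11.32
```

>>> apply_moves(
  rows=[
    [0, 0, 0.01, 0, 0, 0],
    [0, 0, 0.021, 0, 0, 0],
    [0, 0, 0.021, 0, 0, 0],
  ],
)

```text
clock: 11.7
tcp_pos: [0.6481, 0.0313, 0.019]
orientation: [3.141, -0.026, -0.0]
contact_force: [-1.8, 0.2, -1.5]
grip_width: 0.0271
gripper_force: 59.4
```

>>> apply_moves(
  rows=[
    [0, 0, 0, 0, 0, 0],
    [0, 0, 0, 0, 0, 0],
    [0, 0, 0, 0, 0, 0],
  ],
  claw=0.42,
)

```text
clock: 12.08
tcp_pos: [0.6483, 0.0314, 0.0192]
orientation: [-3.141, 0.025, -0.001]
contact_force: [0.0, 0.2, 0.5]
grip_width: 0.0363
gripper_force: 0.0
```

>>> apply_moves(
  rows=[
    [0, 0, -0.1, 0, 0, 0],
    [0, 0, -0.28, 0, 0, 0],
    [0, 0, -0.4, 0, 0, 0],
    [0, 0, -0.4, 0, 0, 0],
  ],
)

```text
clock: 12.58
tcp_pos: [0.6502, 0.0315, 0.1221]
orientation: [-3.141, 0.026, -0.009]
contact_force: [-0.1, 0.5, -0.8]
grip_width: 0.0356
gripper_force: 0.0
```

```bash
python3 - <<'E'
from h import *
f=r.grab_frame("wrist");cv2.imwrite("pics/w4.png",f["pixels"][100:300,100:420,::-1])
E
python3 plan.py .4469 -.003 .10 -.033
```

```text
shift [-0.806  0.151  0.079] turn [-0.    -0.002  0.011] rows>= 3.3 0.1 heading -0.033 t 12.62
```

View pics/w4.png

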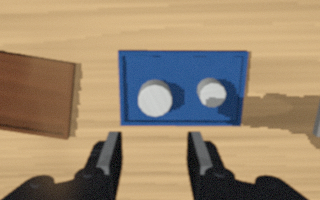

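Both magnets now lie flat in the blue tray, large at (155,98) and small at (211,92) in the crop. Next is the long clip.

>>> apply_moves(
  rows=[
    [-0.2, 0.035, 0, 0, 0, 0.01],
    [-0.4, 0.07, 0.02, 0, 0, 0.01],
    [-0.6, 0.11, 0.04, 0, 0, 0.01],
    [-0.8, 0.15, 0.07, 0, 0, 0.01],
    [-0.806, 0.151, 0.079, 0, 0, 0.01],
  ],
  claw=0.6,
)

```text
clock: 13.25
tcp_pos: [0.4402, -0.0045, 0.0974]
orientation: [3.14, -0.051, -0.011]
contact_force: [1.2, 0.5, 0.8]
grip_width: 0.0515
gripper_force: 0.0
```

```bash
python3 - <<'E'
from h import *
f=r.grab_frame("wrist")
for t in("clip_large",):
  for q in r.outline_of(f,t)[:2]:
    c=np.argwhere(q["pixels"]).mean(0)[::-1];print(t,q["conf"],q["rect"],np.round(px2w(f,c,.018),4),np.round(px2w(f,c,.026),4))
E
python3 plan.py .4469 -.003 .012 -.033
```

```text
clip_large 0.94 [241.8, 149.9, 28.1, 81.4] [ 0.4508 -0.0043  0.018 ] [ 0.4533 -0.0044  0.026 ]
shift [ 0.006 -0.001  0.346] turn [0.    0.001 0.001] rows>= 1.4 0.0 heading -0.033 t 13.35
```

>>> apply_moves(
  rows=[
    [0.014, 0, 0.12, 0, 0, 0],
    [0.014, 0, 0.24, 0, 0, 0],
    [0.014, 0, 0.32, 0, 0, 0],
    [0.014, 0, 0.342, 0, 0, 0],
    [0.014, 0, 0.344, 0, 0, 0],
  ],
)

```text
clock: 13.98
tcp_pos: [0.4504, -0.003, 0.0132]
orientation: [-3.141, 0.05, -0.0]
contact_force: [0.1, -0.4, -0.0]
grip_width: 0.0516
gripper_force: 0.0
```

>>> apply_moves(
  rows=[
    [0, 0, 0, 0, 0, 0],
    [0, 0, 0, 0, 0, 0],
    [0, 0, 0, 0, 0, 0],
    [0, 0, 0, 0, 0, 0],
  ],
  claw=0,
)

```text
clock: 14.48
tcp_pos: [0.4503, -0.0032, 0.0143]
orientation: [-3.141, 0.05, -0.003]
contact_force: [-0.8, -0.4, 5.0]
grip_width: 0.0183
gripper_force: 58.6
```

>>> apply_moves(
  rows=[
    [0, 0, -0.04, 0, 0, 0],
    [0, 0, -0.15, 0, 0, 0],
    [0, 0, -0.27, 0, 0, 0],
    [0, 0, -0.27, 0, 0, 0],
  ],
)

```text
clock: 14.98
tcp_pos: [0.4514, -0.0031, 0.0833]
orientation: [-3.141, 0.051, -0.008]
contact_force: [0.3, -0.2, 0.1]
grip_width: 0.0185
gripper_force: 58.8
```

```bash
python3 plan.py .648 -.162 .08 -.066;python3 - <<'E'
from h import *
f=r.grab_frame("wrist");cv2.imwrite("pics/w5.png",f["pixels"][100:350,100:420,::-1])
E
```

```text
shift [0.806 0.61  0.017] turn [-0.    -0.003  0.022] rows>= 4.0 0.2 heading -0.066 t 14.97
```

View pics/w5.png

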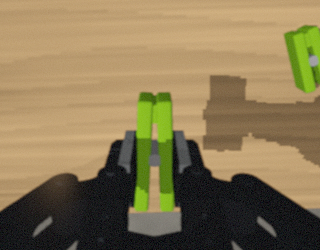

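The long clip is gripped at its middle, aligned with the pads at (155,150) in the crop, and hangs level.

>>> apply_moves(
  rows=[
    [0.17, 0.13, 0, 0, 0, 0.02],
    [0.34, 0.26, 0, 0, 0, 0.02],
    [0.52, 0.39, 0.01, 0, 0, 0.02],
    [0.7, 0.53, 0.01, 0, 0, 0.02],
    [0.8, 0.61, 0.017, 0, 0, 0.022],
  ],
)

```text
clock: 15.65
tcp_pos: [0.6457, -0.1646, 0.0753]
orientation: [3.139, -0.108, -0.001]
contact_force: [-0.0, 0.5, -0.1]
grip_width: 0.0178
gripper_force: 58.8
```

>>> apply_moves(
  rows=[
    [0, 0, 0.07, 0, 0, 0],
    [0, 0, 0.14, 0, 0, 0],
    [0, 0, 0.2, 0, 0, 0],
    [0, 0, 0.22, 0, 0, 0],
    [0, 0, 0.22, 0, 0, 0],
  ],
)

```text
clock: 16.27
tcp_pos: [0.6443, -0.1616, 0.0212]
orientation: [-3.14, 0.103, 0.001]
contact_force: [0.0, 0.2, -0.3]
grip_width: 0.018
gripper_force: 58.8
```

```bash
python3 plan.py .648 -.162 .0188 -.066
```

```text
shift [0.015 0.001 0.01 ] turn [-0.  0.  0.] rows>= 0.1 0.0 heading -0.066 t 16.27
```

>>> apply_moves(
  rows=[
    [0.006, 0, 0.005, 0, 0, 0],
    [0.008, 0, 0.01, 0, 0, 0],
    [0.008, 0, 0.01, 0, 0, 0],
  ],
)

```text
clock: 16.65
tcp_pos: [0.6468, -0.1622, 0.0193]
orientation: [3.14, -0.104, 0.001]
contact_force: [0.7, 0.2, 0.3]
grip_width: 0.018
gripper_force: 58.8
```

>>> apply_moves(
  rows=[
    [0, 0, 0, 0, 0, 0],
    [0, 0, 0, 0, 0, 0],
    [0, 0, 0, 0, 0, 0],
  ],
  claw=0.4,
)

```text
clock: 17.02
tcp_pos: [0.6467, -0.1622, 0.0191]
orientation: [3.14, -0.104, 0.0]
contact_force: [-1.0, 0.4, -0.1]
grip_width: 0.0342
gripper_force: 0.0
```

>>> apply_moves(
  rows=[
    [0, 0, -0.1, 0, 0, 0],
    [0, 0, -0.28, 0, 0, 0],
    [0, 0, -0.4, 0, 0, 0],
    [0, 0, -0.4, 0, 0, 0],
  ],
)

```text
clock: 17.52
tcp_pos: [0.6486, -0.1626, 0.1221]
orientation: [3.139, -0.105, 0.009]
contact_force: [-0.0, 0.5, -0.5]
grip_width: 0.0339
gripper_force: 0.0
```

```bash
python3 - <<'E'
from h import *
f=r.grab_frame("wrist");cv2.imwrite("pics/w6.png",f["pixels"][100:300,100:420,::-1])
E
python3 plan.py .4835 -.1193 .10 .379
```

```text
shift [-0.665 -0.128  0.079] turn [ 0.    -0.001 -0.284] rows>= 2.7 2.4 heading 0.379 t 17.57
```

View pics/w6.png

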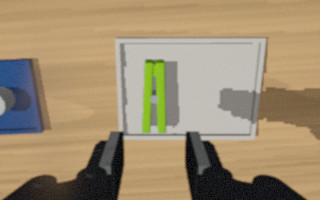

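The long clip lies in the left part of the white tray at (154,97) in the crop, leaving the right side free. I'll check its near-end clearance from the fixed cameras later. Next is the short clip.

>>> apply_moves(
  rows=[
    [-0.16, -0.03, 0, 0, 0, -0.07],
    [-0.33, -0.06, 0.02, 0, 0, -0.14],
    [-0.5, -0.1, 0.04, 0, 0, -0.21],
    [-0.66, -0.128, 0.07, 0, 0, -0.284],
    [-0.665, -0.128, 0.079, 0, 0, -0.284],
  ],
  claw=0.6,
)

```text
clock: 18.2
tcp_pos: [0.4782, -0.1185, 0.0974]
orientation: [-3.083, -0.594, 0.009]
contact_force: [0.8, 0.4, -0.8]
grip_width: 0.0511
gripper_force: 0.0
```

```bash
python3 - <<'E'
from fit import *
f=r.grab_frame("wrist")
q=r.outline_of(f,"clip_small")[0];print(q["conf"],q["rect"],fit("clip_small",[(f,q["pixels"].astype(float))],(.4835,-.1193,.379)))
for n in("top","side"):
  g=r.grab_frame(n)
  for t in("clip_large",):
    for q in r.outline_of(g,t)[:1]: print(n,t,q["conf"],fit(t,[(g,q["pixels"].astype(float))],(.645,-.163,-.06),z0=.011))
E
python3 plan.py .4835 -.1193 .012 .379
```

```text
0.65 [243.8, 161.9, 29.0, 57.2] (array([ 0.4858766 , -0.11893728,  0.36949994]), np.float64(0.15832013321960925))
top clip_large 0.52 (array([ 0.65587435, -0.15956879, -0.3953627 ]), np.float64(0.7639168343393695))
side clip_large 0.69 (array([ 0.642572  , -0.16276298, -0.0768525 ]), np.float64(0.07330607476635509))
shift [-0.002 -0.001  0.349] turn [ 0. -0.  0.] rows>= 1.4 0.0 heading 0.379 t 18.5
```

>>> apply_moves(
  rows=[
    [0.003, 0, 0.12, 0, 0, 0],
    [0.003, 0, 0.24, 0, 0, 0],
    [0.003, 0, 0.32, 0, 0, 0],
    [0.003, 0, 0.345, 0, 0, 0],
    [0.003, 0, 0.346, 0, 0, 0],
  ],
)

```text
clock: 19.12
tcp_pos: [0.484, -0.1189, 0.0128]
orientation: [3.085, 0.593, 0.0]
contact_force: [0.1, 0.0, 0.5]
grip_width: 0.0513
gripper_force: 0.0
```

>>> apply_moves(
  rows=[
    [0, 0, 0, 0, 0, 0],
    [0, 0, 0, 0, 0, 0],
    [0, 0, 0, 0, 0, 0],
    [0, 0, 0, 0, 0, 0],
  ],
  claw=0,
)

```text
clock: 19.62
tcp_pos: [0.4843, -0.1191, 0.0139]
orientation: [3.084, 0.592, 0.003]
contact_force: [-0.7, 0.2, 5.5]
grip_width: 0.018
gripper_force: 58.9
```

>>> apply_moves(
  rows=[
    [0, 0, -0.04, 0, 0, 0],
    [0, 0, -0.15, 0, 0, 0],
    [0, 0, -0.27, 0, 0, 0],
    [0, 0, -0.27, 0, 0, 0],
  ],
)

```text
clock: 20.12
tcp_pos: [0.4854, -0.1193, 0.0829]
orientation: [3.083, 0.592, 0.008]
contact_force: [0.8, 0.8, 0.2]
grip_width: 0.0186
gripper_force: 58.7
```

```bash
python3 plan.py .644 -.223 .08 -.066;python3 - <<'E'
from h import *
f=r.grab_frame("wrist");cv2.imwrite("pics/w7.png",f["pixels"][100:350,100:420,::-1])
E
```

```text
shift [0.436 0.62  0.015] turn [ 0.001 -0.003  0.284] rows>= 3.0 2.4 heading -0.066 t 20.12
```

View pics/w7.png

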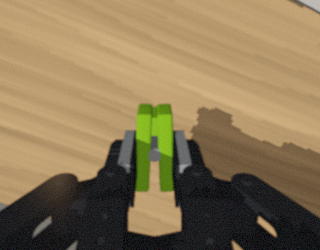

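The short clip is gripped square across its middle at (155,150) in the crop.

>>> apply_moves(
  rows=[
    [0.1, 0.15, 0, 0, 0, 0.07],
    [0.21, 0.3, 0, 0, 0, 0.14],
    [0.32, 0.46, 0.01, 0, 0, 0.21],
    [0.436, 0.62, 0.015, 0, 0, 0.284],
    [0.436, 0.62, 0.015, 0, 0, 0.284],
  ],
)

```text
clock: 20.8
tcp_pos: [0.6439, -0.2247, 0.075]
orientation: [3.138, -0.109, 0.0]
contact_force: [-1.9, 0.8, 0.6]
grip_width: 0.0185
gripper_force: 58.7
```

>>> apply_moves(
  rows=[
    [0, 0, 0.07, 0, 0, 0],
    [0, 0, 0.14, 0, 0, 0],
    [0, 0, 0.2, 0, 0, 0],
    [0, 0, 0.22, 0, 0, 0],
    [0, 0, 0.22, 0, 0, 0],
  ],
)

```text
clock: 21.42
tcp_pos: [0.6419, -0.2223, 0.0211]
orientation: [-3.14, 0.104, 0.001]
contact_force: [-0.9, -0.1, -0.0]
grip_width: 0.0184
gripper_force: 58.7
```

```bash
python3 plan.py .644 -.223 .0186 -.066
```

```text
shift [0.008 0.002 0.01 ] turn [-0.  0. -0.] rows>= 0.1 0.0 heading -0.066 t 21.43
```

>>> apply_moves(
  rows=[
    [0.006, 0, 0.005, 0, 0, 0],
    [0.008, 0, 0.01, 0, 0, 0],
    [0.008, 0, 0.01, 0, 0, 0],
  ],
)

```text
clock: 21.8
tcp_pos: [0.6444, -0.2227, 0.0193]
orientation: [3.14, -0.104, 0.001]
contact_force: [0.1, 0.3, 0.4]
grip_width: 0.0184
gripper_force: 58.7
```

>>> apply_moves(
  rows=[
    [0, 0, 0, 0, 0, 0],
    [0, 0, 0, 0, 0, 0],
    [0, 0, 0, 0, 0, 0],
  ],
  claw=0.4,
)

```text
clock: 22.18
tcp_pos: [0.6443, -0.2227, 0.0191]
orientation: [3.14, -0.104, 0.0]
contact_force: [0.6, 0.4, 0.8]
grip_width: 0.0341
gripper_force: 0.0
```

>>> apply_moves(
  rows=[
    [0, 0, -0.1, 0, 0, 0],
    [0, 0, -0.28, 0, 0, 0],
    [0, 0, -0.4, 0, 0, 0],
    [0, 0, -0.4, 0, 0, 0],
  ],
)

```text
clock: 22.68
tcp_pos: [0.6462, -0.2233, 0.1223]
orientation: [3.138, -0.105, 0.009]
contact_force: [0.8, -0.6, -0.7]
grip_width: 0.0342
gripper_force: 0.0
```

```bash
python3 plan.py .4461 .2347 .10 .498
python3 - <<'E'
from h import *
f=r.grab_frame("wrist");cv2.imwrite("pics/w8.png",f["pixels"][100:300,100:420,::-1])
E
```

```text
shift [-0.921 -1.775  0.082] turn [ 0.002 -0.003 -0.359] rows>= 8.0 3.0 heading 0.498 t 22.68
```

View pics/w8.png

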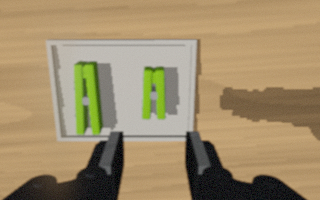

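Both clips lie side by side in the white tray, long at (88,98) and short at (154,93) in the crop. The dipper is last.

>>> apply_moves(
  rows=[
    [-0.1, -0.19, 0, 0, 0, -0.08],
    [-0.2, -0.38, 0, 0, 0, -0.16],
    [-0.3, -0.58, 0.02, 0, 0, -0.24],
    [-0.4, -0.77, 0.03, 0, 0, -0.32],
    [-0.5, -0.96, 0.04, 0, 0, -0.359],
  ],
  claw=0.6,
)

```text
clock: 23.35
tcp_pos: [0.5335, 0.0266, 0.1077]
orientation: [-3.043, -0.777, 0.003]
contact_force: [0.0, -0.1, -0.0]
grip_width: 0.0512
gripper_force: 0.0
```

```bash
python3 plan.py .4461 .2347 .10 .498
```

```text
shift [ 0.093 -0.898  0.032] turn [-0.001  0.001  0.001] rows>= 3.6 0.0 heading 0.498 t 23.35
```

>>> apply_moves(
  rows=[
    [0.02, -0.22, 0, 0, 0, 0],
    [0.04, -0.45, 0.01, 0, 0, 0],
    [0.07, -0.68, 0.02, 0, 0, 0],
    [0.093, -0.898, 0.03, 0, 0, 0],
    [0.093, -0.898, 0.03, 0, 0, 0],
  ],
)

```text
clock: 23.98
tcp_pos: [0.4455, 0.2381, 0.1005]
orientation: [-3.04, -0.786, 0.003]
contact_force: [1.3, -1.0, -0.2]
grip_width: 0.0513
gripper_force: 0.0
```

```bash
python3 - <<'E'
from fit import *
f=r.grab_frame("wrist");cv2.imwrite("pics/w9.png",f["pixels"][60:340,60:460,::-1])
q=r.outline_of(f,"dipper")[0];print(q["conf"],q["rect"],fit("dipper",[(f,q["pixels"].astype(float))],(.4347,.2285,.498)))
E
python3 plan.py .4461 .2347 .012 .498
```

```text
0.8 [239.1, 140.3, 37.6, 146.6] (array([0.43702718, 0.22802851, 0.50864731]), np.float64(0.04360888397382734))
shift [-0.002 -0.008  0.354] turn [0.    0.001 0.001] rows>= 1.4 0.0 heading 0.498 t 24.07
```

View pics/w9.png

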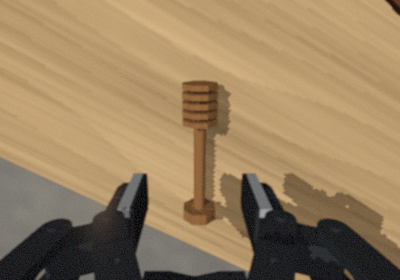

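The dipper lies lengthwise between the fingers, head at (200,103) and shaft at (200,165) in the crop. The three fits agree within about 2 mm.

>>> apply_moves(
  rows=[
    [-0.002, -0.006, 0.12, 0, 0, 0],
    [-0.002, -0.006, 0.24, 0, 0, 0],
    [-0.002, -0.006, 0.33, 0, 0, 0],
    [-0.002, -0.006, 0.356, 0, 0, 0],
    [-0.002, -0.006, 0.358, 0, 0, 0],
  ],
)

```text
clock: 24.7
tcp_pos: [0.4479, 0.2335, 0.0118]
orientation: [3.045, 0.771, -0.001]
contact_force: [-0.4, -0.1, 0.4]
grip_width: 0.0513
gripper_force: 0.0
```

>>> apply_moves(
  rows=[
    [0, 0, 0, 0, 0, 0],
    [0, 0, 0, 0, 0, 0],
    [0, 0, 0, 0, 0, 0],
    [0, 0, 0, 0, 0, 0],
    [0, 0, 0, 0, 0, 0],
  ],
  claw=0,
  newtons=40,
)

```text
clock: 25.32
tcp_pos: [0.4481, 0.2349, 0.0128]
orientation: [-3.045, -0.773, -0.002]
contact_force: [0.3, -0.7, 6.9]
grip_width: 0.0082
gripper_force: 39.1
```

>>> apply_moves(
  rows=[
    [0, 0, -0.04, 0, 0, 0],
    [0, 0, -0.15, 0, 0, 0],
    [0, 0, -0.27, 0, 0, 0],
    [0, 0, -0.27, 0, 0, 0],
  ],
)

```text
clock: 25.82
tcp_pos: [0.449, 0.2356, 0.082]
orientation: [-3.044, -0.773, -0.007]
contact_force: [-0.1, 0.2, -1.3]
grip_width: 0.0084
gripper_force: 39.1
```

```bash
python3 - <<'E'
from h import *
a=[r.grab_frame(n) for n in("wrist","side")]
f=a[1];u=w2px(f,[.445,.235,.09]).astype(int);print(u)
s=cv2.resize(f["pixels"][u[1]-40:u[1]+40,u[0]-50:u[0]+50],(350,280),interpolation=2)
cv2.imwrite("pics/w10.png",np.hstack([a[0]["pixels"][60:340,60:460],s])[...,::-1])
E
python3 plan.py .6536 .2 .085 1.396
```

```text
[212 128]
shift [ 0.659  0.514 -0.021] turn [ 0.    -0.    -0.572] rows>= 3.3 4.8 heading 1.396 t 25.93
```

View pics/w10.png

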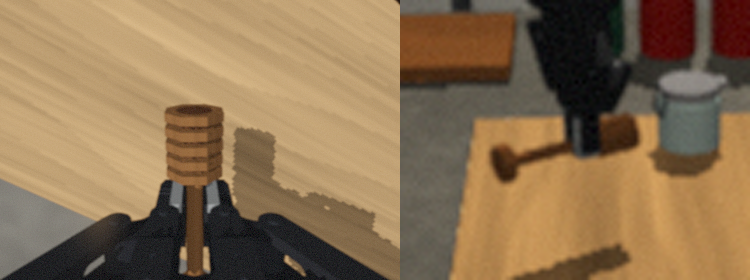

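The dipper is held at the shaft just behind the head, roughly level, and clear of the jar. Turning it and carrying it to the dark tray.

>>> apply_moves(
  rows=[
    [0.13, 0.1, 0, 0, 0, -0.115],
    [0.26, 0.2, -0.01, 0, 0, -0.23],
    [0.4, 0.31, -0.02, 0, 0, -0.345],
    [0.53, 0.41, -0.02, 0, 0, -0.46],
    [0.659, 0.514, -0.02, 0, 0, -0.572],
  ],
)

```text
clock: 26.55
tcp_pos: [0.654, 0.1998, 0.0829]
orientation: [-2.4, -2.025, 0.003]
contact_force: [0.3, 0.5, -0.4]
grip_width: 0.0081
gripper_force: 39.1
```

```bash
python3 plan.py .654 .2017 .03 1.396
```

```text
shift [ 0.008 -0.001  0.212] turn [-0.001  0.001  0.004] rows>= 0.8 0.0 heading 1.396 t 26.55
```

>>> apply_moves(
  rows=[
    [0.008, -0.001, 0.06, 0, 0, 0.004],
    [0.008, -0.001, 0.12, 0, 0, 0.004],
    [0.008, -0.001, 0.18, 0, 0, 0.004],
    [0.008, -0.001, 0.212, 0, 0, 0.004],
    [0.008, -0.001, 0.212, 0, 0, 0.004],
  ],
)

```text
clock: 27.18
tcp_pos: [0.653, 0.2024, 0.0308]
orientation: [-2.412, -2.012, 0.002]
contact_force: [-0.5, 0.1, -0.0]
grip_width: 0.0079
gripper_force: 39.1
```

```bash
python3 plan.py .654 .2017 .0172 1.396
```

```text
shift [-0.002  0.005  0.054] turn [-0.001  0.001 -0.004] rows>= 0.2 0.0 heading 1.396 t 27.18
```

>>> apply_moves(
  rows=[
    [0, 0, 0.02, 0, 0, 0],
    [0, 0, 0.04, 0, 0, 0],
    [0, 0, 0.054, 0, 0, 0],
    [0, 0, 0.054, 0, 0, 0],
  ],
)

```text
clock: 27.68
tcp_pos: [0.6536, 0.2022, 0.0177]
orientation: [-2.413, -2.011, 0.001]
contact_force: [0.1, 0.1, 0.1]
grip_width: 0.0078
gripper_force: 39.1
```

>>> apply_moves(
  rows=[
    [0, 0, 0, 0, 0, 0],
    [0, 0, 0, 0, 0, 0],
    [0, 0, 0, 0, 0, 0],
  ],
  claw=0.35,
)

```text
clock: 28.05
tcp_pos: [0.6539, 0.2024, 0.0183]
orientation: [2.413, 2.011, 0.001]
contact_force: [0.4, -0.5, -0.3]
grip_width: 0.0299
gripper_force: 0.0
```

>>> apply_moves(
  rows=[
    [0, 0, -0.1, 0, 0, 0],
    [0, 0, -0.3, 0, 0, 0],
    [0, 0, -0.5, 0, 0, 0],
    [0, 0, -0.7, 0, 0, 0],
    [-0.2, 0, -0.8, 0, 0, 0],
  ],
)

```text
clock: 28.68
tcp_pos: [0.6453, 0.1586, 0.222]
orientation: [-2.405, -2.02, -0.011]
contact_force: [1.9, -0.8, -0.2]
grip_width: 0.0299
gripper_force: 0.0
```

Run:
```python
from fit import *
a=[r.grab_frame(n) for n in("wrist","side")]
f=a[1]
for t,p in dict(dipper=(.6516,.188,1.397),magnet_large=(.648,.031,0),magnet_small=(.649,-.02,0),clip_large=(.6426,-.163,-.07),clip_small=(.642,-.223,-.07)).items():
    for q in r.outline_of(f,t)[:1]: print(t,round(q["conf"],2),*[np.round(v,4) for v in fit(t,[(f,q["pixels"].astype(float))],p,z0=.011)])
for g in a:
  for t in("jar","bowl"): print(t,[np.round(px2w(g,q["point"],.008),3) for q in r.landmark_of(g,t)[:1]])
s=cv2.resize(f["pixels"][120:320,240:400],(400,500),interpolation=2)
cv2.imwrite("pics/w11.png",np.hstack([cv2.copyMakeBorder(a[0]["pixels"][:,60:460],0,116,0,0,0),s])[...,::-1])
```

```text
dipper 0.57 [0.6501 0.1889 1.3937] 0.0837
magnet_large 0.7 [0.6446 0.0302 0.3932] 0.2545
magnet_small 0.73 [ 0.649 -0.02   0.   ] 1.0
clip_small 0.64 [ 0.6437 -0.2231 -0.1416] 0.1185
jar []
bowl []
jar [array([0.545, 0.378, 0.008])]
bowl [array([ 0.56 , -0.407,  0.008])]
```

View pics/w11.png

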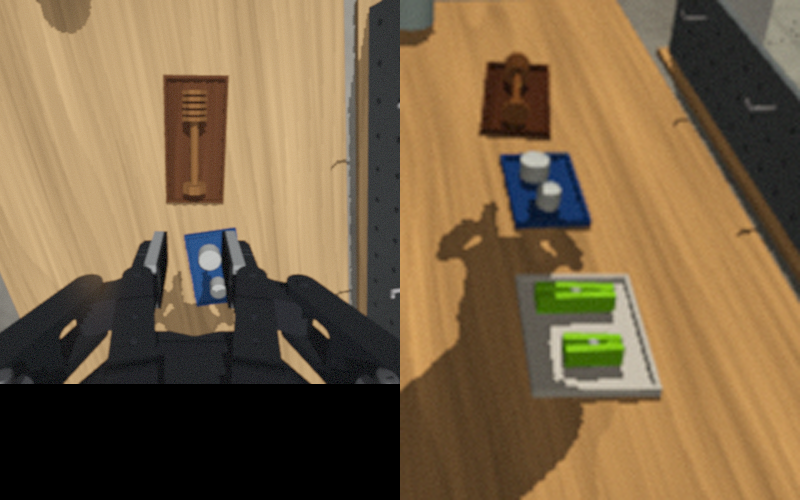

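All five lie in their trays: the dipper centred in the dark tray, both magnets in the blue one and both clips in the white one. The arm is clear of everything.

>>> apply_moves(
  rows=[
    [0, 0, 0, 0, 0, 0],
    [0, 0, 0, 0, 0, 0],
    [0, 0, 0, 0, 0, 0],
  ],
)

```text
clock: 29.6
tcp_pos: [0.6448, 0.1532, 0.218]
orientation: [2.413, 2.011, 0.0]
contact_force: [0.8, 0.3, 0.1]
grip_width: 0.03
gripper_force: 0.0
```

```bash
python3 -c "
from bench import r
print(r.hand_in())"
```

```text
the job is handed in; nothing more can be done
None
```

I sorted all five pieces into their trays and handed the job in at about 30 s of the 120 s allowed; the last pictures showed each in place with the jar and bowl left alone, but the hand-in returned no verdict.

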